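# Zero the bench scale, weigh a carved corbel and log the weight

### The job

Weigh the larger of the two carved corbels and log it in the scale's memory 2: with the pan still empty press the zero key fully in and let it up, then set the corbel down gently on the middle of the pan, flat on its back and lengthwise along the pan (either way round), and let go of it. Then, with the corbel resting there untouched, press the memory 2 key (the middle of the three small square keys) and after it the store key, each fully in, one at a time and let up again. Press no other keys, and leave the small corbel, the mallet and the gouge where they are.

Things in the scene. Friction and masses are not known exactly. Their poses are not given: they have to be found in the camera images.
- scale: Grey-white bench scale, fixed, 240 mm deep (x), 240 wide (y). Origin: centre of its underside; x from its front to its back, y to its left seen from the front. The front 100 is a panel sloping up at 20 degrees, 30 to 66 high, with a display above a row of five dark keys 40 apart, from left (+y) to right: zero (round), memory 1, 2, 3 (small squares), store (wide). Key tops stand 8 off the panel.
- pan_top (a point): Middle of the top face of the scale's steel weighing pan, a flat plate 150 mm deep (x) by 210 wide (y) and 6 thick, without rim, top 78 above the bench, fixed. Axes as the scale's: x to the back, y to the left along the pan's length, z up.
- corbel: The larger limewood corbel, to be weighed: loose, 150 to 310 g, 150 mm long (x, to the big scroll), 54 wide (y), on its flat back on a 2 thick mat. Origin: centre of the flat underside; z up. Its two long sides are flat, upright and parallel, 54 apart: grip it across them at mid-length, where it is about 37 high (24 near the small end, 53 at the big scroll).
- corbel_small: Smaller corbel of the same shape and wood, 105 mm long (x), 38 wide (y), 37 high; a bystander. Origin: centre of its underside. The two corbels may change places between starts.
- key_zero_top (a point): Centre of the top of the zero key: round, 26 mm across, at the left (+y) end of the row. Its x axis points up the slope (away from the front edge), y to the left along the key row, z straight out of the panel. The key goes in along -z, 4 mm of travel, and springs back; it starts to move at about 1.3 N and is fully in at about 4.5 N.
- key_mem2_top (a point): Centre of the top of the memory 2 key: square, 18 by 18 mm, in the middle of the row. Its x axis points up the slope (away from the front edge), y to the left along the key row, z straight out of the panel. Same travel and spring as the zero key.
- key_store_top (a point): Centre of the top of the store key: rectangle 32 mm wide (y) by 22, at the right (-y) end of the row. Its x axis points up the slope (away from the front edge), y to the left along the key row, z straight out of the panel. Same travel and spring as the zero key.
- key_zero (a joint): Travel of the zero key in m: 0 up, 0.004 fully in.
- key_mem1 (a joint): Travel of the memory 1 key (18 mm square, between zero and memory 2, 40 from each), 0 up, 0.004 fully in; not to be pressed.
- key_mem2 (a joint): Travel of the memory 2 key, 0 up, 0.004 fully in.
- key_mem3 (a joint): Travel of the memory 3 key (18 mm square, between memory 2 and store, 40 from each), 0 up, 0.004 fully in; not to be pressed.
- key_store (a joint): Travel of the store key, 0 up, 0.004 fully in.
- pan: The steel pan itself. Origin: centre of its underside, 72 mm above the bench.
- mallet: Carver's round wooden mallet, loose, standing on its head: head 80 mm across and about 105 high, handle up, 206 tall in all. Origin: centre of its underside. A bystander to the right of the scale.
- gouge: Carving gouge, loose, lying on the bench beyond the mat, about 250 mm long (x, blade to +x), wooden handle 26 wide and 24 high. Origin: on its underside where the handle ends. A bystander.
There are look-alikes about, which are no part of the job. What is shaped like the corbel but black or green is not meant.

How it is judged:
On the way, in this order (a step that is already met when the one before it is completed fails the run):
1. the zero key is pressed in while the pan is empty (value of joint key_zero above 0.0028 m and contact force between corbel and pan below 0.05 N), for 0.05 s.
2. the zero key is up again and the larger corbel rests flat on the middle of the pan, lengthwise, let go (horizontal distance between corbel and pan_top below 0.02 m and z of corbel in the frame of pan_top between -0.004 and 0.004 m and angle between corbel's own z axis and vertical below 0.06 rad and angle between the x axis of corbel and the y axis of pan_top, either way round below 0.26 rad and linear speed of corbel below 0.02 m/s and contact force between each of the fingers, the arm and corbel below 0.1 N and value of joint key_zero below 0.001 m), for 0.2 s.
3. the memory 2 key is pressed in, alone, with the corbel resting on the pan (horizontal distance between corbel and pan_top below 0.02 m and z of corbel in the frame of pan_top between -0.004 and 0.004 m and angle between corbel's own z axis and vertical below 0.06 rad and angle between the x axis of corbel and the y axis of pan_top, either way round below 0.26 rad and linear speed of corbel below 0.02 m/s and value of joint key_mem2 above 0.0028 m and value of joint each of key_zero, key_store below 0.001 m), for 0.05 s.
4. the store key is pressed in, alone, with the corbel resting on the pan (horizontal distance between corbel and pan_top below 0.02 m and z of corbel in the frame of pan_top between -0.004 and 0.004 m and angle between corbel's own z axis and vertical below 0.06 rad and angle between the x axis of corbel and the y axis of pan_top, either way round below 0.26 rad and linear speed of corbel below 0.02 m/s and value of joint key_store above 0.0028 m and value of joint each of key_zero, key_mem2 below 0.001 m), for 0.05 s.
At the end, for the whole second after the job is handed in: The larger corbel rests, let go, flat on the pan (within 4 mm of its top, 0.06 rad of level), centred within 20 mm, its length within 0.26 rad of the pan's; all keys up (under 1 mm in); small corbel, mallet and gouge within 25 mm of their starts (all of step 2 and value of joint each of key_mem1, key_mem2, key_mem3, key_store below 0.001 m and distance of each of corbel_small, mallet, gouge from where it was at the start of the episode below 0.025 m); the robot touches nothing.
It fails at once if the zero key is pressed with the corbel on the pan (value of joint key_zero above 0.0015 m and contact force between corbel and pan above 0.3 N).
It fails at once if the memory 2 or store key is pressed before the corbel rests on the pan, or while the robot touches it (value of joint any of key_mem2, key_store above 0.0015 m and (contact force between corbel and pan below 0.05 N or contact force between any of the arm, the fingers and corbel above 0.3 N)).
It fails at once if a wrong key (memory 1 or 3) is pressed (value of joint any of key_mem1, key_mem3 above 0.002 m).
It fails at once if the corbel is dropped or forced on the pan (more than 40 N) (contact force between corbel and pan above 40 N).
It fails at once if the small corbel, the mallet or the gouge is moved by more than 25 mm (distance of any of corbel_small, mallet, gouge from where it was at the start of the episode above 0.025 m).
It also fails if it takes over 69 s, if anything falls off the work surface, if the arm or the gripper's body presses on something with over 40 N, if the wrist force passes 120 N, or if a joint passes its speed limit or range.

### The arm

A 6-joint arm with a two-finger parallel gripper is mounted at the origin on the work surface. World frame = base frame: x ahead of the robot, y to its left, z up, the work surface at z = 0. Lengths are in m, angles in rad, forces in N, time in s.
With the tool pointing down it reaches from about 0.375 to 0.975 m from the base axis. Payload 3.8 kg.
Tool frame: the origin (TCP) lies midway between the tips of the shut fingers; the grasp point (between the pads) lies 19 mm behind it; z points along the fingers, y is the line along which they close (so a half turn about z gives the same grasp; the last joint's range is limited). The gripper opens to 88 mm and grips with 3 to 60 N. Pads are 18 mm wide; open, the fingers measure 123 mm over their backs; the gripper's body (75 mm by 187 mm) begins 45 mm behind the grasp point.
Start: joints at [1.269, 0.264, 1.604, -0, 1.274, -0.037], TCP at [0.177, 0.651, 0.239] pointing down, gripper open.
Joint ranges: [-2.63, 2.63], [-0.94, 2.18], [0.31, 2.57], [-1.31, 4.45], [0, 2.66], [-2.55, 2.55]. Speed limits (rad/s): [2.57, 2.57, 3.14, 3.14, 3.14, 3.14].

### API

Orientations are given as a rotation vector (axis times angle).
In Python, from station import robot gives the robot as it stands.
- The arm moves only by the tool carry_out, never from a script. Its argument "motion" is a list of rows, each an object of numbers: "dx", "dy", "dz": the shift along the tool's x, y, z as a fraction of full scale; "ax", "ay", "az": the turn, a rotation vector about the tool's x, y, z as a fraction of full scale; "jaw": the opening, from -1 (shut) to 1 (fully open). In form: [{"dx": .., "dy": .., "dz": .., "ax": .., "ay": .., "az": .., "jaw": ..}, ...]. A call has 1 to 12 rows; each row shifts and turns the commanded pose from where the row before left it, along the tool's axes as they then stand; what a row does not reach is not made up. Full scale, the value 1, is 40 mm for a shift and 90 degrees for a turn. A row lasts 1/10 s, in which the tool goes at most 50 mm and 8.59 degrees, less where a joint would pass 70% of its speed; a pose out of reach is approached as far as the arm can. A call with a number of a shift or a turn outside -1 to 1 is refused whole. A call with a gripper value outside its range is refused whole. The fingers move at their own pace and stop on an object; the grip force is fixed at half the most. Time passes only in rows, so rows that do not move let the fingers close. It gives the time, the measured TCP pose, the force, the opening and the grip force at its end, in the units of the state.
- robot.get_state(): the state, without advancing time (a new reading comes with each control period).
- robot.camera(name): name is "scene" or "top" or "wrist"; returns a dict with "img" (420x560x3 uint8, blue, green, red), "intrinsics" (3x3 intrinsics, pixels), "k1" (the pictures are not rectified: a ray, as slopes to the right and down, at radius r is drawn at 1 + k1 r^2 times it, then the intrinsics apply), "R" (3x3) and "t" (3): a world point X has camera coordinates R X + t. Camera axes: x right, y down, z forward; pixel columns grow to the right and rows downward; lengths in m; the calibration is good to about 2 mm. A picture is of the moment at which its call begins. There is no depth.
- robot.sign_off(): hands the job in; it is judged then, once.
The state is a dict: "clock": time; "joint_pos": joint angles; "joint_vel": joint speeds; "joint_torque": joint torques, N m; "eef_pos": TCP position; "eef_rot": TCP orientation; "ft_force": force on the tool from outside, world axes, zero at the start; "moment": the same for the moment, N m; "finger_gap": finger opening in m; "grip_force": force on a finger pad.
Only numpy, scipy, OpenCV 4.12 (cv2) and the standard library are available. Lean on these libraries where they do the work, as an engineer would, in place of code of your own. Each camera call takes 0.05 s, during which the arm holds its last target. There are 200 camera calls.

## Working session

There is one attempt and no reset: what is moved stays moved. The work goes in short steps, Python scripts to look and compute and a tool call to move; the robot and the scene stay as the last step left them, time stands still between calls to the robot, and variables do not carry over. Pictures are saved under pics/ and viewed, at most 10 in all, crops included, and the job is handed in when it is done.

Besides the shell and the picture viewer there is one more tool, called after "Request:" as a command line: name --argument value ..., lists and objects as JSON in quotes. carry_out: Moves the arm, as the interface text tells. Its arguments: {"type":"object","properties":{"motion":{"type":"array","items":{"type":"object","properties":{"dx":{"type":"number"},"dy":{"type":"number"},"dz":{"type":"number"},"ax":{"type":"number"},"ay":{"type":"number"},"az":{"type":"number"},"jaw":{"type":"number"}}}}},"required":["motion"]}

```bash
mkdir -p pics; ls
python3 - <<'E'
from station import robot
import cv2,pickle
s=robot.get_state();print(s['clock'],s['eef_pos'],s['eef_rot'],s['finger_gap'])
for n in("top","scene"):
    c=robot.camera(n);pickle.dump(c,open(f'pics/{n}.pkl','wb'));cv2.imwrite(f'pics/{n}0.png',c['img'])
    print(n,c['intrinsics'],c['k1'],c['R'],c['t'])
E
```

```text
pics
0.0 [0.17645754 0.65080087 0.23740802] [-0.4146979  -3.11374382  0.00341263] 0.08793818420247833
top [[521.47414096   0.         277.67303177]
 [  0.         521.47414096 210.09652427]
 [  0.           0.           1.        ]] -0.09029431789447827 [[ 5.76005175e-04 -9.99873546e-01  1.58921474e-02]
 [-9.81265093e-01 -3.62694978e-03 -1.92628302e-01]
 [ 1.92661583e-01 -1.54834546e-02 -9.81143097e-01]] [-0.07411804  0.49038731  1.61523324]
scene [[447.13526517   0.         281.5571526 ]
 [  0.         447.13526517 208.82931161]
 [  0.           0.           1.        ]] -0.1451741299725637 [[ 0.07651653  0.99684324 -0.02118431]
 [ 0.52731343 -0.05848982 -0.84765529]
 [-0.84621851  0.05368887 -0.53012427]] [ 0.02975682 -0.18192814  1.9323105 ]
```

View pics/top0.png

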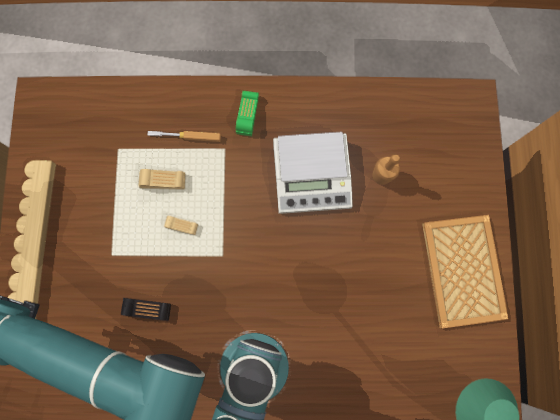

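View pics/scene0.png

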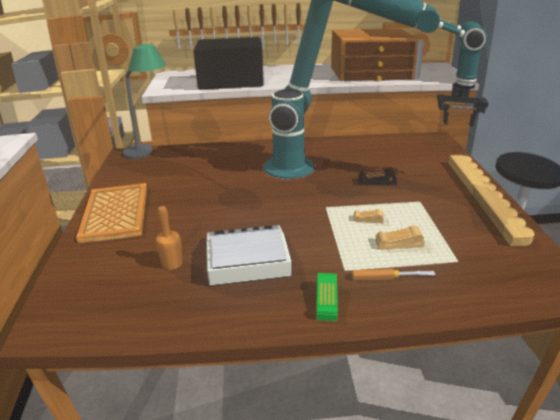

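The top view shows the large limewood corbel at (162,179) and the small one at (181,226), both on the mat. The look-alikes are black at (146,309) and green at (247,113). The scale is at (313,172) with its key row near v≈201, and the mallet is at (386,168). I choose (162,179), because it is the larger limewood one on the mat, and will check it in a crop.

Run:
```python
import cv2,pickle,numpy as np
im=pickle.load(open('pics/top.pkl','rb'))['img']
a=cv2.resize(im[160:200,130:195],None,fx=8,fy=8,interpolation=cv2.INTER_CUBIC)
b=cv2.resize(im[125:220,265:360],None,fx=6,fy=6,interpolation=cv2.INTER_CUBIC)
a=cv2.resize(im[155:245,130:205],None,fx=3,fy=3,interpolation=cv2.INTER_CUBIC)
o=np.zeros((570,800,3),np.uint8);o[:a.shape[0],:a.shape[1]]=a;o[:,230:]=b
cv2.imwrite('pics/crop0.png',o)
```

```text
(no output)
```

View pics/crop0.png

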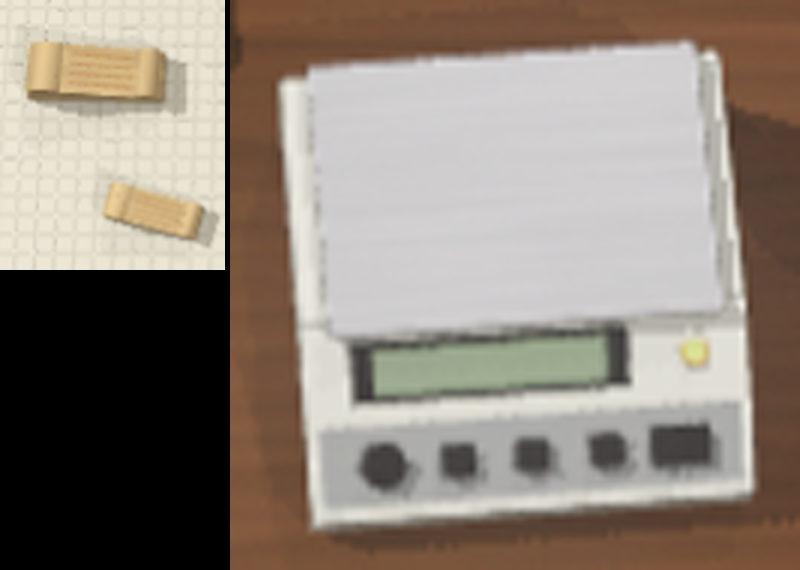

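The crop confirms the large corbel at (162,179) with its big scroll at the left (+y) end. The keys are in a row from zero on the left to store on the right, with the scale's front facing the robot.

```bash
cat > h.py <<'E'
import numpy as np,cv2
from scipy.optimize import least_squares
def proj(c,X):
    P=np.atleast_2d(X)@np.array(c['R']).T+c['t'];s=P[:,:2]/P[:,2:]
    s=s*(1+c['k1']*(s**2).sum(1,keepdims=True));K=c['intrinsics']
    return s*[K[0][0],K[1][1]]+[K[0][2],K[1][2]]
def ray(c,uv,z):
    f=lambda p:(proj(c,[p[0],p[1],z])-uv).ravel()
    return least_squares(f,[.5,0]).x
def scale_pts(x,y,yaw,k):
    kx=k; kz=.030+(kx+.12)*np.tan(np.radians(20)); n=np.array([-np.sin(np.radians(20)),0,np.cos(np.radians(20))])
    return kx,kz,n
def place(x,y,yaw,L):
    c,s=np.cos(yaw),np.sin(yaw);L=np.atleast_2d(L)
    return np.c_[x+c*L[:,0]-s*L[:,1],y+s*L[:,0]+c*L[:,1],L[:,2]]
E
python3 - <<'E'
from h import *
import pickle
c=pickle.load(open('pics/top.pkl','rb'))
cam=-np.array(c['R']).T@c['t'];print('cam',cam)
q=lambda x,y:(265+(x-230+.5)/6-.5,125+(y+.5)/6-.5)
pan=np.array([q(*p) for p in [(308,66),(693,42),(724,310),(334,336)]])
keys=np.array([q(*p) for p in [(383,466),(458,461),(532,455),(607,449),(681,445)]])
def model(p):
    x,y,yaw,k,px=p
    P=np.array([[px+.075,.105,.078],[px+.075,-.105,.078],[px-.075,-.105,.078],[px-.075,.105,.078]])
    kz=.030+(k+.12)*np.tan(np.radians(20));n=.008*np.array([-np.sin(np.radians(20)),0,np.cos(np.radians(20))])
    Kk=np.array([[k,yy,kz]+n for yy in(.08,.04,0,-.04,-.08)])
    return place(x,y,yaw,np.r_[P,Kk])
# front bottom corners help fix px vs x
fr=np.array([q(*p) for p in [(316,516),(752,489)]])
F=lambda p:np.r_[(proj(c,model(p))-np.r_[pan,keys]).ravel(),(proj(c,place(p[0],p[1],p[2],[[-.12,.12,.03],[-.12,-.12,.03]]))-fr).ravel()]
r=least_squares(F,[.55,-.1,0,-.09,.04]);print(r.x.round(4),np.abs(r.fun).max(),r.fun.round(1))
M=model(r.x);print(M.round(4));print('pan',M[:4].mean(0))
q2=lambda x,y:np.array((130+(x+.5)/3-.5,155+(y+.5)/3-.5))
print('corb corners', [ray(c,q2(*p),z).round(4) for p,z in [((33,41),.05),((166,47),.02),((161,102),.002),((27,99),.03)]])
print('mid far z39',ray(c,q2(98,44),.039),'mid near z2',ray(c,q2(95,101),.002))
E
```

```text
cam [ 0.17004925 -0.04732066  1.68041531]
[ 0.6201 -0.1859  0.0747 -0.0948  0.0426] 0.7462854521131135 [ 0.1  0.1  0.4 -0.  -0.  -0.1 -0.7  0.   0.2 -0.1  0.1 -0.1  0.2  0.
  0.   0.2  0.  -0.  -0.7  0.3  0.4 -0.3]
[[ 0.7296 -0.0724  0.078 ]
 [ 0.7452 -0.2819  0.078 ]
 [ 0.5957 -0.293   0.078 ]
 [ 0.58   -0.0836  0.078 ]
 [ 0.5169 -0.1134  0.0467]
 [ 0.5199 -0.1533  0.0467]
 [ 0.5229 -0.1932  0.0467]
 [ 0.5259 -0.2331  0.0467]
 [ 0.5289 -0.273   0.0467]]
pan [ 0.66260469 -0.18274301  0.078     ]
corb corners [array([0.6267, 0.3718]), array([0.6285, 0.2321]), array([0.5707, 0.2383]), array([0.567, 0.38 ])]
mid far z39 [0.6265191  0.30324332] mid near z2 [0.57164354 0.31150284]
```

```bash
cat >> h.py <<'E'
from scipy.spatial.transform import Rotation as Ro
from math import ceil
def R_of(xaxis,zaxis):
    z=np.array(zaxis,float);z/=np.linalg.norm(z);x=np.array(xaxis,float);x-=z*(x@z);x/=np.linalg.norm(x)
    return np.c_[x,np.cross(z,x),z]
def delta(s,pos,R=None):
    R0=Ro.from_rotvec(s['eef_rot']).as_matrix()
    d=R0.T@(np.array(pos)-s['eef_pos'])/.04
    print('t',round(s['clock'],2),'pos',np.round(s['eef_pos'],4),'shift units',d.round(3))
    if R is not None: print('turn units',(Ro.from_matrix(R0.T@R).as_rotvec()/(np.pi/2)).round(4),'(<=.095/row)')
E
python3 - <<'E'
from h import *
from station import robot
s=robot.get_state();R0=Ro.from_rotvec(s['eef_rot']).as_matrix();print(R0.round(3))
c=robot.camera('wrist');print('cam in tool',(R0.T@(-np.array(c['R']).T@c['t']-s['eef_pos'])).round(3), (R0.T@np.array(c['R']).T).round(2))
delta(s,[.53,.306,.26],R_of([0,1,0],[0,0,-1]));delta(s,[.53,.306,.26],R_of([0,-1,0],[0,0,-1]))
E
```

```text
[[-0.965  0.262 -0.001]
 [ 0.262  0.965 -0.002]
 [ 0.    -0.002 -1.   ]]
cam in tool [ 0.075 -0.001 -0.146] [[ 0.   -0.96 -0.29]
 [ 1.    0.   -0.  ]
 [ 0.   -0.29  0.96]]
t 0.1 pos [0.1765 0.6509 0.2375] shift units [-10.786  -6.009  -0.551]
turn units [-1.100e-03  8.000e-04  8.314e-01] (<=.095/row)
t 0.1 pos [0.1765 0.6509 0.2375] shift units [-10.786  -6.009  -0.551]
turn units [-9.0000e-04 -1.2000e-03 -1.1686e+00] (<=.095/row)
```

Request:
carry_out --motion '[{"dx":-0.89,"dy":-0.396,"dz":-0.04,"jaw":1},{"dx":-0.89,"dy":-0.396,"dz":-0.04,"jaw":1},{"dx":-0.89,"dy":-0.396,"dz":-0.04,"jaw":1},{"dx":-0.89,"dy":-0.396,"dz":-0.04,"jaw":1},{"dx":-0.89,"dy":-0.396,"dz":-0.04,"jaw":1},{"dx":-0.89,"dy":-0.396,"dz":-0.04,"jaw":1},{"dx":-0.89,"dy":-0.396,"dz":-0.04,"jaw":1},{"dx":-0.89,"dy":-0.396,"dz":-0.04,"jaw":1},{"dx":-0.89,"dy":-0.396,"dz":-0.04,"jaw":1},{"dx":-0.89,"dy":-0.396,"dz":-0.04,"jaw":1},{"dx":-0.89,"dy":-0.396,"dz":-0.04,"jaw":1},{"dx":-0.89,"dy":-0.396,"dz":-0.04,"jaw":1}]'

```text
invalid input
```

Request:
carry_out --motion '[{"dx":-0.89,"dy":-0.396,"dz":-0.04,"jaw":1},{"dx":-0.89,"dy":-0.396,"dz":-0.04,"jaw":1},{"az":0.092,"jaw":1},{"az":0.092,"jaw":1},{"az":0.092,"jaw":1},{"az":0.092,"jaw":1},{"az":0.092,"jaw":1},{"az":0.092,"jaw":1},{"az":0.092,"jaw":1},{"az":0.092,"jaw":1},{"az":0.092,"jaw":1},{"jaw":1}]'

```text
invalid input
```

Run:
```python
from h import *
from station import robot
import pickle
s=robot.get_state();print(Ro.from_rotvec(s['eef_rot']).as_matrix().round(3),s['joint_pos'])
delta(s,[.6,.306,.26],R_of([0,1,0],[0,0,-1]))
c=robot.camera('wrist');pickle.dump(c,open('pics/w1.pkl','wb'));cv2.imwrite('pics/w1.png',c['img'])
```

```text
[[-0.965  0.262 -0.   ]
 [ 0.262  0.965 -0.002]
 [ 0.    -0.002 -1.   ]] [ 1.26912287e+00  2.64565305e-01  1.60504465e+00 -4.05038809e-05
  1.27372046e+00 -3.69061829e-02]
t 0.15 pos [0.1765 0.6509 0.2377] shift units [-12.475  -5.554  -0.548]
turn units [-1.000e-03  7.000e-04  8.315e-01] (<=.095/row)
```

View pics/w1.png

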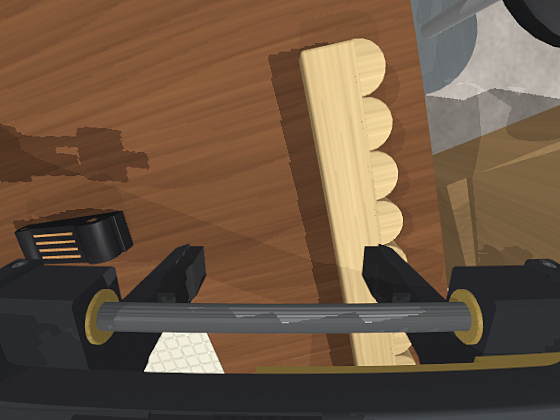

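The moves were refused, probably because every field has to be given. This wrist view only shows the start pose: the black look-alike at (75,235) and the moulding at (345,150).

Request:
carry_out --motion '[{"dx":-0.89,"dy":-0.396,"dz":-0.04,"ax":0,"ay":0,"az":0,"jaw":1},{"dx":-0.89,"dy":-0.396,"dz":-0.04,"ax":0,"ay":0,"az":0,"jaw":1},{"dx":-0.89,"dy":-0.396,"dz":-0.04,"ax":0,"ay":0,"az":0,"jaw":1},{"dx":-0.89,"dy":-0.396,"dz":-0.04,"ax":0,"ay":0,"az":0,"jaw":1},{"dx":-0.89,"dy":-0.396,"dz":-0.04,"ax":0,"ay":0,"az":0,"jaw":1},{"dx":-0.89,"dy":-0.396,"dz":-0.04,"ax":0,"ay":0,"az":0,"jaw":1},{"dx":-0.89,"dy":-0.396,"dz":-0.04,"ax":0,"ay":0,"az":0,"jaw":1},{"dx":-0.89,"dy":-0.396,"dz":-0.04,"ax":0,"ay":0,"az":0,"jaw":1},{"dx":-0.89,"dy":-0.396,"dz":-0.04,"ax":0,"ay":0,"az":0,"jaw":1},{"dx":-0.89,"dy":-0.396,"dz":-0.04,"ax":0,"ay":0,"az":0,"jaw":1},{"dx":-0.89,"dy":-0.396,"dz":-0.04,"ax":0,"ay":0,"az":0,"jaw":1},{"dx":-0.89,"dy":-0.396,"dz":-0.04,"ax":0,"ay":0,"az":0,"jaw":1}]'

```text
clock: 1.4
eef_pos: [0.5402, 0.355, 0.2578]
eef_rot: [-0.415, -3.114, 0.0]
ft_force: [-0.5, 0.1, 0.1]
finger_gap: 0.0881
grip_force: 0.0
```

Request:
carry_out --motion '[{"dx":-0.8,"dy":-0.4,"dz":-0.04,"ax":0,"ay":0,"az":0,"jaw":1},{"dx":-0.8,"dy":-0.4,"dz":-0.04,"ax":0,"ay":0,"az":0,"jaw":1},{"dx":0,"dy":0,"dz":0,"ax":0,"ay":0,"az":0.092,"jaw":1},{"dx":0,"dy":0,"dz":0,"ax":0,"ay":0,"az":0.092,"jaw":1},{"dx":0,"dy":0,"dz":0,"ax":0,"ay":0,"az":0.092,"jaw":1},{"dx":0,"dy":0,"dz":0,"ax":0,"ay":0,"az":0.092,"jaw":1},{"dx":0,"dy":0,"dz":0,"ax":0,"ay":0,"az":0.092,"jaw":1},{"dx":0,"dy":0,"dz":0,"ax":0,"ay":0,"az":0.092,"jaw":1},{"dx":0,"dy":0,"dz":0,"ax":0,"ay":0,"az":0.092,"jaw":1},{"dx":0,"dy":0,"dz":0,"ax":0,"ay":0,"az":0.092,"jaw":1},{"dx":0,"dy":0,"dz":0,"ax":0,"ay":0,"az":0.092,"jaw":1},{"dx":0,"dy":0,"dz":0,"ax":0,"ay":0,"az":0,"jaw":1}]'

```text
clock: 2.6
eef_pos: [0.5925, 0.3085, 0.2608]
eef_rot: [-2.216, -2.227, 0.001]
ft_force: [-0.4, -0.4, 0.1]
finger_gap: 0.0879
grip_force: 0.0
```

Run:
```python
from h import *
from station import robot
import pickle
s=robot.get_state();print(Ro.from_rotvec(s['eef_rot']).as_matrix().round(3),s['joint_pos'].round(3))
delta(s,[.6,.306,.26],R_of([0,1,0],[0,0,-1]))
c=robot.camera('wrist');pickle.dump(c,open('pics/w2.pkl','wb'));cv2.imwrite('pics/w2.png',c['img'])
```

```text
[[-0.005  1.    -0.001]
 [ 1.     0.005 -0.   ]
 [-0.    -0.001 -1.   ]] [ 0.443  0.239  1.594 -0.     1.309  0.438]
t 2.6 pos [0.5925 0.3085 0.2608] shift units [-0.063  0.188  0.019]
turn units [-0.0003  0.0002  0.0032] (<=.095/row)
```

View pics/w2.png

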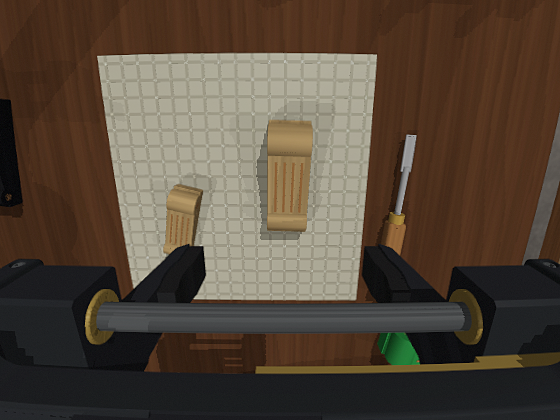

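The wrist view shows the large corbel upright in the picture, scroll edges (267,126)–(312,123) and small end (267,229)–(306,231). The small corbel is at (183,217), and the gouge is at the right, with its handle passing (395,235).

Run:
```python
from h import *
import pickle
c=pickle.load(open('pics/w2.pkl','rb'))
print((-np.array(c['R']).T@c['t']).round(3))
g=lambda u,v,z:ray(c,np.array([u,v]),z).round(4)
for n,(l,r,v,z) in dict(scroll=(267,312,150,.045),mid=(267.5,309,185,.039),end=(268,306,222,.026)).items(): print(n,g(l,v,z),g(r,v,z))
print('ends',g(290,121,.03),g(286,231,.012))
```

```text
[0.593 0.383 0.407]
scroll [0.5722 0.346 ] [0.6274 0.3463]
mid [0.572  0.3007] [0.6256 0.301 ]
end [0.5714 0.2453] [0.6242 0.2456]
ends [0.6003 0.3804] [0.5967 0.2265]
```

```bash
cat >> h.py <<'E'
SX=np.array([np.cos(.0747),np.sin(.0747),0]);SY=np.array([-SX[1],SX[0],0])
NZ=-np.sin(np.radians(20))*SX+np.cos(np.radians(20))*np.array([0,0,1])
KEY=dict(zero=np.array([.5169,-.1134,.0467]),mem2=np.array([.5229,-.1932,.0467]),store=np.array([.5289,-.273,.0467]))
RK=R_of(-SX,-NZ); RP=R_of(SY,[0,0,-1]); PAN=np.array([.6626,-.1827,.078])
E
python3 - <<'E'
from h import *
from station import robot
s=robot.get_state();p=KEY['zero']+.06*NZ;print(p)
delta(s,[*p[:2],.22],R_of(-SX,[0,0,-1])); delta(s,p,RK)
E
```

```text
[ 0.49643602 -0.11493151  0.10308156]
t 2.65 pos [0.5925 0.3085 0.2608] shift units [-10.565  -2.49    1.024]
turn units [-3.0000e-04 -1.0000e-04 -1.0422e+00] (<=.095/row)
t 2.65 pos [0.5925 0.3085 0.2608] shift units [-10.564  -2.489   3.947]
turn units [-0.182  -0.1702 -1.0305] (<=.095/row)
```

Request:
carry_out --motion '[{"dx":-0.96,"dy":-0.226,"dz":0.09,"ax":0,"ay":0,"az":0,"jaw":-1},{"dx":-0.96,"dy":-0.226,"dz":0.09,"ax":0,"ay":0,"az":0,"jaw":-1},{"dx":-0.96,"dy":-0.226,"dz":0.09,"ax":0,"ay":0,"az":0,"jaw":-1},{"dx":-0.96,"dy":-0.226,"dz":0.09,"ax":0,"ay":0,"az":0,"jaw":-1},{"dx":-0.96,"dy":-0.226,"dz":0.09,"ax":0,"ay":0,"az":0,"jaw":-1},{"dx":-0.96,"dy":-0.226,"dz":0.09,"ax":0,"ay":0,"az":0,"jaw":-1},{"dx":-0.96,"dy":-0.226,"dz":0.09,"ax":0,"ay":0,"az":0,"jaw":-1},{"dx":-0.96,"dy":-0.226,"dz":0.09,"ax":0,"ay":0,"az":0,"jaw":-1},{"dx":-0.96,"dy":-0.226,"dz":0.09,"ax":0,"ay":0,"az":0,"jaw":-1},{"dx":-0.96,"dy":-0.226,"dz":0.09,"ax":0,"ay":0,"az":0,"jaw":-1},{"dx":-0.96,"dy":-0.226,"dz":0.09,"ax":0,"ay":0,"az":0,"jaw":-1},{"dx":0,"dy":0,"dz":0,"ax":0,"ay":0,"az":0,"jaw":-1}]'

```text
clock: 3.85
eef_pos: [0.4941, -0.118, 0.221]
eef_rot: [2.217, 2.226, -0.003]
ft_force: [0.5, 0.0, -0.3]
finger_gap: 0.0004
grip_force: 0.0
```

Request:
carry_out --motion '[{"dx":0,"dy":0,"dz":0,"ax":0,"ay":0,"az":-0.087,"jaw":-1},{"dx":0,"dy":0,"dz":0,"ax":0,"ay":0,"az":-0.087,"jaw":-1},{"dx":0,"dy":0,"dz":0,"ax":0,"ay":0,"az":-0.087,"jaw":-1},{"dx":0,"dy":0,"dz":0,"ax":0,"ay":0,"az":-0.087,"jaw":-1},{"dx":0,"dy":0,"dz":0,"ax":0,"ay":0,"az":-0.087,"jaw":-1},{"dx":0,"dy":0,"dz":0,"ax":0,"ay":0,"az":-0.087,"jaw":-1},{"dx":0,"dy":0,"dz":0,"ax":0,"ay":0,"az":-0.087,"jaw":-1},{"dx":0,"dy":0,"dz":0,"ax":0,"ay":0,"az":-0.087,"jaw":-1},{"dx":0,"dy":0,"dz":0,"ax":0,"ay":0,"az":-0.087,"jaw":-1},{"dx":0,"dy":0,"dz":0,"ax":0,"ay":0,"az":-0.087,"jaw":-1},{"dx":0,"dy":0,"dz":0,"ax":0,"ay":0,"az":-0.087,"jaw":-1},{"dx":0,"dy":0,"dz":0,"ax":0,"ay":0,"az":-0.087,"jaw":-1}]'

```text
clock: 5.05
eef_pos: [0.4957, -0.1135, 0.2216]
eef_rot: [-0.131, 3.139, 0.001]
ft_force: [-0.0, -0.0, 0.3]
finger_gap: 0.0005
grip_force: 0.0
```

Run:
```python
from h import *
from station import robot
import pickle
s=robot.get_state();p=KEY['zero']+.05*NZ
print(s['joint_pos'].round(2),s['finger_gap'])
delta(s,p,RK)
c=robot.camera('wrist');pickle.dump(c,open('pics/w3.pkl','wb'));cv2.imwrite('pics/w3.png',c['img'])
print({k:proj(c,v).round(1) for k,v in KEY.items()})
```

```text
[-0.27 -0.04  1.97  0.    1.21 -1.93] 0.00047226938769354696
t 5.05 pos [ 0.4957 -0.1135  0.2216] shift units [-0.101 -0.039  3.199]
turn units [ 0.0012 -0.2221  0.0056] (<=.095/row)
{'zero': array([[282.8, 206.3]]), 'mem2': array([[213.4, 205.7]]), 'store': array([[145.1, 205.1]])}
```

View pics/w3.png

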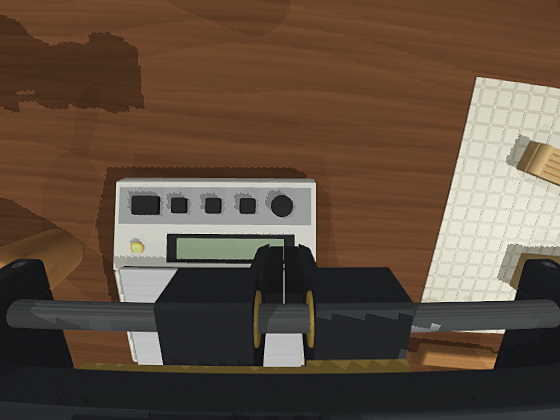

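The zero key at (282,206), memory 2 at (213,205) and store at (145,205) match their projections within 1 px, so the key positions are good.

Request:
carry_out --motion '[{"dx":0,"dy":0,"dz":0.6,"ax":0,"ay":0,"az":0,"jaw":-1},{"dx":0,"dy":0,"dz":0.6,"ax":0,"ay":0,"az":0,"jaw":-1},{"dx":0,"dy":0,"dz":0,"ax":0,"ay":-0.074,"az":0,"jaw":-1},{"dx":0,"dy":0,"dz":0,"ax":0,"ay":-0.074,"az":0,"jaw":-1},{"dx":0,"dy":0,"dz":0,"ax":0,"ay":-0.074,"az":0,"jaw":-1},{"dx":0,"dy":0,"dz":0,"ax":0,"ay":0,"az":0,"jaw":-1}]'

```text
clock: 5.7
eef_pos: [0.4916, -0.113, 0.1709]
eef_rot: [-0.101, 2.795, 0.022]
ft_force: [-0.6, 0.3, -0.2]
finger_gap: 0.0005
grip_force: 0.0
```

Run:
```python
from h import *
from station import robot
s=robot.get_state()
delta(s,KEY['zero'],RK)
```

```text
t 5.7 pos [ 0.4916 -0.113   0.1709] shift units [ 0.459 -0.064  3.134]
turn units [ 0.0012 -0.0023 -0.0016] (<=.095/row)
```

Request:
carry_out --motion '[{"dx":0.46,"dy":-0.06,"dz":0.6,"ax":0,"ay":0,"az":0,"jaw":-1},{"dx":0,"dy":0,"dz":0.8,"ax":0,"ay":0,"az":0,"jaw":-1},{"dx":0,"dy":0,"dz":0.8,"ax":0,"ay":0,"az":0,"jaw":-1},{"dx":0,"dy":0,"dz":0.5,"ax":0,"ay":0,"az":0,"jaw":-1},{"dx":0,"dy":0,"dz":0.25,"ax":0,"ay":0,"az":0,"jaw":-1},{"dx":0,"dy":0,"dz":0.1,"ax":0,"ay":0,"az":0,"jaw":-1},{"dx":0,"dy":0,"dz":0,"ax":0,"ay":0,"az":0,"jaw":-1}]'

```text
clock: 6.4
eef_pos: [0.5207, -0.1148, 0.0528]
eef_rot: [-0.105, 2.792, 0.019]
ft_force: [-0.7, -0.6, 0.0]
finger_gap: 0.0006
grip_force: 0.0
```

Request:
carry_out --motion '[{"dx":0,"dy":0,"dz":0.08,"ax":0,"ay":0,"az":0,"jaw":-1},{"dx":0,"dy":0,"dz":0.04,"ax":0,"ay":0,"az":0,"jaw":-1},{"dx":0,"dy":0,"dz":0,"ax":0,"ay":0,"az":0,"jaw":-1}]'

```text
clock: 6.7
eef_pos: [0.5225, -0.1152, 0.0492]
eef_rot: [-0.104, 2.789, 0.017]
ft_force: [0.9, 0.7, 2.5]
finger_gap: 0.0005
grip_force: 1.0
```

Request:
carry_out --motion '[{"dx":0,"dy":0,"dz":0.04,"ax":0,"ay":0,"az":0,"jaw":-1},{"dx":0,"dy":0,"dz":0.03,"ax":0,"ay":0,"az":0,"jaw":-1},{"dx":0,"dy":0,"dz":0,"ax":0,"ay":0,"az":0,"jaw":-1}]'

```text
clock: 7.0
eef_pos: [0.5236, -0.1151, 0.0464]
eef_rot: [-0.104, 2.789, 0.017]
ft_force: [1.2, 0.5, 4.7]
finger_gap: 0.0003
grip_force: 2.2
```

Request:
carry_out --motion '[{"dx":0,"dy":0,"dz":0.03,"ax":0,"ay":0,"az":0,"jaw":-1},{"dx":0,"dy":0,"dz":0,"ax":0,"ay":0,"az":0,"jaw":-1}]'

```text
clock: 7.2
eef_pos: [0.5238, -0.1151, 0.0461]
eef_rot: [-0.105, 2.789, 0.018]
ft_force: [-8.0, 1.0, 17.9]
finger_gap: 0.0003
grip_force: 9.5
```

Bottomed at 18 N, so zero is fully in. Backing off.

Request:
carry_out --motion '[{"dx":0,"dy":0,"dz":-0.2,"ax":0,"ay":0,"az":0,"jaw":-1},{"dx":0,"dy":0,"dz":-0.8,"ax":0,"ay":0,"az":0,"jaw":-1},{"dx":0,"dy":0,"dz":-0.8,"ax":0,"ay":0,"az":0,"jaw":-1},{"dx":0,"dy":0,"dz":-0.8,"ax":0,"ay":0,"az":0,"jaw":-1},{"dx":0,"dy":0,"dz":-0.8,"ax":0,"ay":0,"az":0,"jaw":-1},{"dx":0,"dy":0,"dz":-0.6,"ax":0,"ay":0,"az":0,"jaw":-1},{"dx":0,"dy":0,"dz":0,"ax":0,"ay":0.074,"az":0,"jaw":1},{"dx":0,"dy":0,"dz":0,"ax":0,"ay":0.074,"az":0,"jaw":1},{"dx":0,"dy":0,"dz":0,"ax":0,"ay":0.074,"az":0,"jaw":1},{"dx":0,"dy":0,"dz":0,"ax":0,"ay":0,"az":0,"jaw":1}]'

```text
clock: 8.2
eef_pos: [0.4699, -0.1187, 0.194]
eef_rot: [0.119, -3.137, -0.0]
ft_force: [-0.1, 1.3, 0.9]
finger_gap: 0.0305
grip_force: 0.0
```

Request:
carry_out --motion '[{"dx":0,"dy":0,"dz":0,"ax":0,"ay":0,"az":0.087,"jaw":1},{"dx":0,"dy":0,"dz":0,"ax":0,"ay":0,"az":0.087,"jaw":1},{"dx":0,"dy":0,"dz":0,"ax":0,"ay":0,"az":0.087,"jaw":1},{"dx":0,"dy":0,"dz":0,"ax":0,"ay":0,"az":0.087,"jaw":1},{"dx":0,"dy":0,"dz":0,"ax":0,"ay":0,"az":0.087,"jaw":1},{"dx":0,"dy":0,"dz":0,"ax":0,"ay":0,"az":0.087,"jaw":1},{"dx":0,"dy":0,"dz":0,"ax":0,"ay":0,"az":0.087,"jaw":1},{"dx":0,"dy":0,"dz":0,"ax":0,"ay":0,"az":0.087,"jaw":1},{"dx":0,"dy":0,"dz":0,"ax":0,"ay":0,"az":0.087,"jaw":1},{"dx":0,"dy":0,"dz":0,"ax":0,"ay":0,"az":0.087,"jaw":1},{"dx":0,"dy":0,"dz":0,"ax":0,"ay":0,"az":0.087,"jaw":1},{"dx":0,"dy":0,"dz":0,"ax":0,"ay":0,"az":0.087,"jaw":1}]'

```text
clock: 9.4
eef_pos: [0.4668, -0.1186, 0.1935]
eef_rot: [-2.221, -2.221, -0.001]
ft_force: [0.4, -0.6, -0.0]
finger_gap: 0.0882
grip_force: 0.0
```

Run:
```python
from h import *
from station import robot
s=robot.get_state()
delta(s,[.599,.303,.2],R_of([.02,1,0],[0,0,-1]))
```

```text
t 9.4 pos [ 0.4668 -0.1186  0.1935] shift units [10.541  3.302 -0.154]
turn units [-0.0002 -0.0005  0.0125] (<=.095/row)
```

Request:
carry_out --motion '[{"dx":0.88,"dy":0.275,"dz":-0.02,"ax":0,"ay":0,"az":0,"jaw":1},{"dx":0.88,"dy":0.275,"dz":-0.02,"ax":0,"ay":0,"az":0,"jaw":1},{"dx":0.88,"dy":0.275,"dz":-0.02,"ax":0,"ay":0,"az":0,"jaw":1},{"dx":0.88,"dy":0.275,"dz":-0.02,"ax":0,"ay":0,"az":0,"jaw":1},{"dx":0.88,"dy":0.275,"dz":-0.02,"ax":0,"ay":0,"az":0,"jaw":1},{"dx":0.88,"dy":0.275,"dz":-0.02,"ax":0,"ay":0,"az":0,"jaw":1},{"dx":0.88,"dy":0.275,"dz":-0.02,"ax":0,"ay":0,"az":0,"jaw":1},{"dx":0.88,"dy":0.275,"dz":-0.02,"ax":0,"ay":0,"az":0,"jaw":1},{"dx":0.88,"dy":0.275,"dz":0,"ax":0,"ay":0,"az":0,"jaw":1},{"dx":0.88,"dy":0.275,"dz":0,"ax":0,"ay":0,"az":0,"jaw":1},{"dx":0.88,"dy":0.275,"dz":0,"ax":0,"ay":0,"az":0,"jaw":1},{"dx":0.86,"dy":0.275,"dz":0,"ax":0,"ay":0,"az":0.0125,"jaw":1}]'

```text
clock: 10.6
eef_pos: [0.5972, 0.3041, 0.2001]
eef_rot: [-2.237, -2.205, 0.001]
ft_force: [0.8, 0.6, 0.5]
finger_gap: 0.0879
grip_force: 0.0
```

Request:
carry_out --motion '[{"dx":0,"dy":0,"dz":0,"ax":0,"ay":0,"az":0,"jaw":1},{"dx":0,"dy":0,"dz":0,"ax":0,"ay":0,"az":0,"jaw":1}]'

```text
clock: 10.8
eef_pos: [0.597, 0.3031, 0.1999]
eef_rot: [-2.235, -2.207, 0.003]
ft_force: [-0.5, -0.6, 0.3]
finger_gap: 0.0884
grip_force: 0.0
```

Run:
```python
from h import *
from station import robot
s=robot.get_state()
delta(s,[.599,.303,.012],R_of([.02,1,0],[0,0,-1]))
```

```text
t 10.8 pos [0.597  0.3031 0.1999] shift units [2.000e-03 5.700e-02 4.698e+00]
turn units [-0.001   0.0005  0.0047] (<=.095/row)
```

Request:
carry_out --motion '[{"dx":0,"dy":0.055,"dz":0.7,"ax":0,"ay":0,"az":0.005,"jaw":1},{"dx":0,"dy":0,"dz":0.8,"ax":0,"ay":0,"az":0,"jaw":1},{"dx":0,"dy":0,"dz":0.8,"ax":0,"ay":0,"az":0,"jaw":1},{"dx":0,"dy":0,"dz":0.8,"ax":0,"ay":0,"az":0,"jaw":1},{"dx":0,"dy":0,"dz":0.7,"ax":0,"ay":0,"az":0,"jaw":1},{"dx":0,"dy":0,"dz":0.6,"ax":0,"ay":0,"az":0,"jaw":1},{"dx":0,"dy":0,"dz":0.28,"ax":0,"ay":0,"az":0,"jaw":1},{"dx":0,"dy":0,"dz":0,"ax":0,"ay":0,"az":0,"jaw":1},{"dx":0,"dy":0,"dz":0,"ax":0,"ay":0,"az":0,"jaw":1}]'

```text
clock: 11.7
eef_pos: [0.6008, 0.3029, 0.0149]
eef_rot: [2.246, 2.196, 0.001]
ft_force: [0.0, -0.7, -0.3]
finger_gap: 0.0877
grip_force: 0.0
```

Request:
carry_out --motion '[{"dx":0,"dy":0,"dz":0,"ax":0,"ay":0,"az":0,"jaw":-1},{"dx":0,"dy":0,"dz":0,"ax":0,"ay":0,"az":0,"jaw":-1},{"dx":0,"dy":0,"dz":0,"ax":0,"ay":0,"az":0,"jaw":-1},{"dx":0,"dy":0,"dz":0,"ax":0,"ay":0,"az":0,"jaw":-1},{"dx":0,"dy":0,"dz":0,"ax":0,"ay":0,"az":0,"jaw":-1},{"dx":0,"dy":0,"dz":0,"ax":0,"ay":0,"az":0,"jaw":-1},{"dx":0,"dy":0,"dz":0,"ax":0,"ay":0,"az":0,"jaw":-1},{"dx":0,"dy":0,"dz":0,"ax":0,"ay":0,"az":0,"jaw":-1}]'

```text
clock: 12.5
eef_pos: [0.5999, 0.3037, 0.0143]
eef_rot: [-2.245, -2.196, 0.001]
ft_force: [-3.3, -0.4, 4.9]
finger_gap: 0.0536
grip_force: 30.0
```

Request:
carry_out --motion '[{"dx":0,"dy":0,"dz":-0.2,"ax":0,"ay":0,"az":0,"jaw":-1},{"dx":0,"dy":0,"dz":-0.4,"ax":0,"ay":0,"az":0,"jaw":-1},{"dx":0,"dy":0,"dz":-0.7,"ax":0,"ay":0,"az":0,"jaw":-1},{"dx":0,"dy":0,"dz":-0.8,"ax":0,"ay":0,"az":0,"jaw":-1},{"dx":0,"dy":0,"dz":-0.8,"ax":0,"ay":0,"az":0,"jaw":-1},{"dx":0,"dy":0,"dz":-0.8,"ax":0,"ay":0,"az":0,"jaw":-1},{"dx":0,"dy":0,"dz":-0.6,"ax":0,"ay":0,"az":0,"jaw":-1},{"dx":0,"dy":0,"dz":-0.3,"ax":0,"ay":0,"az":0,"jaw":-1},{"dx":0,"dy":0,"dz":0,"ax":0,"ay":0,"az":0,"jaw":-1}]'

```text
clock: 13.4
eef_pos: [0.6018, 0.304, 0.2009]
eef_rot: [2.245, 2.195, 0.008]
ft_force: [-0.3, -0.1, -3.3]
finger_gap: 0.0536
grip_force: 30.0
```

Run:
```python
from h import *
from station import robot
s=robot.get_state();print(s['finger_gap'],s['grip_force'],s['ft_force'])
delta(s,[*PAN[:2],.2],RP@Ro.from_rotvec([0,0,0.0]).as_matrix())
```

```text
0.05357787284187791 29.998977072536945 [-0.32785338 -0.11646785 -3.31377799]
t 13.4 pos [0.6018 0.304  0.2009] shift units [-1.2132e+01  1.7880e+00  6.0000e-03]
turn units [ 0.0031 -0.0012 -0.0617] (<=.095/row)
```

Request:
carry_out --motion '[{"dx":-0.5,"dy":0.075,"dz":0,"ax":0,"ay":0,"az":0,"jaw":-1},{"dx":-0.85,"dy":0.125,"dz":0,"ax":0,"ay":0,"az":0,"jaw":-1},{"dx":-0.85,"dy":0.125,"dz":0,"ax":0,"ay":0,"az":0,"jaw":-1},{"dx":-0.85,"dy":0.125,"dz":0,"ax":0,"ay":0,"az":0,"jaw":-1},{"dx":-0.85,"dy":0.125,"dz":0,"ax":0,"ay":0,"az":0,"jaw":-1},{"dx":-0.85,"dy":0.125,"dz":0,"ax":0,"ay":0,"az":0,"jaw":-1},{"dx":-0.85,"dy":0.125,"dz":0,"ax":0,"ay":0,"az":0,"jaw":-1},{"dx":-0.85,"dy":0.125,"dz":0,"ax":0,"ay":0,"az":0,"jaw":-1},{"dx":-0.85,"dy":0.125,"dz":0,"ax":0,"ay":0,"az":0,"jaw":-1},{"dx":-0.85,"dy":0.125,"dz":0,"ax":0,"ay":0,"az":0,"jaw":-1},{"dx":-0.85,"dy":0.125,"dz":0,"ax":0,"ay":0,"az":0,"jaw":-1},{"dx":-0.85,"dy":0.125,"dz":0,"ax":0,"ay":0,"az":0,"jaw":-1}]'

```text
clock: 14.6
eef_pos: [0.6477, -0.094, 0.195]
eef_rot: [-2.244, -2.194, 0.005]
ft_force: [0.5, -0.0, -3.7]
finger_gap: 0.0538
grip_force: 30.0
```

Request:
carry_out --motion '[{"dx":-0.85,"dy":0.125,"dz":0,"ax":0,"ay":0,"az":0,"jaw":-1},{"dx":-0.85,"dy":0.125,"dz":0,"ax":0,"ay":0,"az":0,"jaw":-1},{"dx":-0.5,"dy":0.075,"dz":0,"ax":0,"ay":0,"az":0,"jaw":-1},{"dx":0,"dy":0,"dz":0,"ax":0,"ay":0,"az":-0.03,"jaw":-1},{"dx":0,"dy":0,"dz":0,"ax":0,"ay":0,"az":-0.03,"jaw":-1},{"dx":0,"dy":0,"dz":0,"ax":0,"ay":0,"az":0,"jaw":-1}]'

```text
clock: 15.2
eef_pos: [0.6595, -0.1802, 0.1959]
eef_rot: [-2.139, -2.297, 0.002]
ft_force: [0.3, 0.7, -3.9]
finger_gap: 0.0536
grip_force: 30.0
```

Run:
```python
from h import *
from station import robot
s=robot.get_state();print(s['finger_gap'],s['grip_force'],s['ft_force'])
delta(s,[*PAN[:2],.091],RP)
```

```text
0.053645124326406717 29.99848966486752 [ 0.31673389  0.69787506 -3.86426777]
t 15.2 pos [ 0.6595 -0.1802  0.1959] shift units [-0.071  0.081  2.623]
turn units [-0.0019 -0.0008 -0.002 ] (<=.095/row)
```

Request:
carry_out --motion '[{"dx":-0.07,"dy":0.08,"dz":0.3,"ax":0,"ay":0,"az":0,"jaw":-1},{"dx":0,"dy":0,"dz":0.6,"ax":0,"ay":0,"az":0,"jaw":-1},{"dx":0,"dy":0,"dz":0.6,"ax":0,"ay":0,"az":0,"jaw":-1},{"dx":0,"dy":0,"dz":0.4,"ax":0,"ay":0,"az":0,"jaw":-1},{"dx":0,"dy":0,"dz":0.3,"ax":0,"ay":0,"az":0,"jaw":-1},{"dx":0,"dy":0,"dz":0.2,"ax":0,"ay":0,"az":0,"jaw":-1},{"dx":0,"dy":0,"dz":0,"ax":0,"ay":0,"az":0,"jaw":-1},{"dx":0,"dy":0,"dz":0,"ax":0,"ay":0,"az":0,"jaw":-1}]'

```text
clock: 16.0
eef_pos: [0.6647, -0.1827, 0.1026]
eef_rot: [2.139, 2.299, 0.001]
ft_force: [1.3, 0.1, -2.9]
finger_gap: 0.0538
grip_force: 30.0
```

Request:
carry_out --motion '[{"dx":0,"dy":0,"dz":0.05,"ax":0,"ay":0,"az":0,"jaw":-1},{"dx":0,"dy":0,"dz":0.04,"ax":0,"ay":0,"az":0,"jaw":-1},{"dx":0,"dy":0,"dz":0,"ax":0,"ay":0,"az":0,"jaw":-1}]'

```text
clock: 16.3
eef_pos: [0.6643, -0.1826, 0.0987]
eef_rot: [2.139, 2.3, 0.0]
ft_force: [-0.4, -0.0, -3.6]
finger_gap: 0.0536
grip_force: 30.0
```

Continuing down in small steps; contact is expected near z = 0.090.

Request:
carry_out --motion '[{"dx":0,"dy":0,"dz":0.05,"ax":0,"ay":0,"az":0,"jaw":-1},{"dx":0,"dy":0,"dz":0.05,"ax":0,"ay":0,"az":0,"jaw":-1},{"dx":0,"dy":0,"dz":0.05,"ax":0,"ay":0,"az":0,"jaw":-1},{"dx":0,"dy":0,"dz":0,"ax":0,"ay":0,"az":0,"jaw":-1}]'

```text
clock: 16.7
eef_pos: [0.6637, -0.1824, 0.0916]
eef_rot: [-2.139, -2.299, 0.001]
ft_force: [0.0, 0.5, -3.0]
finger_gap: 0.054
grip_force: 30.0
```

Request:
carry_out --motion '[{"dx":0,"dy":0,"dz":0.03,"ax":0,"ay":0,"az":0,"jaw":-1},{"dx":0,"dy":0,"dz":0,"ax":0,"ay":0,"az":0,"jaw":-1}]'

```text
clock: 16.9
eef_pos: [0.664, -0.1825, 0.0909]
eef_rot: [-2.14, -2.3, 0.0]
ft_force: [0.0, -0.9, -3.8]
finger_gap: 0.0538
grip_force: 30.0
```

Request:
carry_out --motion '[{"dx":0,"dy":0,"dz":0.025,"ax":0,"ay":0,"az":0,"jaw":-1},{"dx":0,"dy":0,"dz":0,"ax":0,"ay":0,"az":0,"jaw":-1}]'

```text
clock: 17.1
eef_pos: [0.6642, -0.1826, 0.0903]
eef_rot: [2.14, 2.3, 0.0]
ft_force: [-0.1, -0.7, -1.5]
finger_gap: 0.054
grip_force: 30.0
```

Request:
carry_out --motion '[{"dx":0,"dy":0,"dz":0.02,"ax":0,"ay":0,"az":0,"jaw":-1},{"dx":0,"dy":0,"dz":0,"ax":0,"ay":0,"az":0,"jaw":-1}]'

```text
clock: 17.3
eef_pos: [0.6643, -0.1826, 0.0903]
eef_rot: [2.14, 2.3, 0.0]
ft_force: [-3.0, 0.8, 5.0]
finger_gap: 0.0537
grip_force: 30.0
```

Contact at z=0.0903, as predicted. Releasing and rising.

Request:
carry_out --motion '[{"dx":0,"dy":0,"dz":0,"ax":0,"ay":0,"az":0,"jaw":0.6},{"dx":0,"dy":0,"dz":0,"ax":0,"ay":0,"az":0,"jaw":0.8},{"dx":0,"dy":0,"dz":0,"ax":0,"ay":0,"az":0,"jaw":1},{"dx":0,"dy":0,"dz":0,"ax":0,"ay":0,"az":0,"jaw":1},{"dx":0,"dy":0,"dz":0,"ax":0,"ay":0,"az":0,"jaw":1},{"dx":0,"dy":0,"dz":-0.2,"ax":0,"ay":0,"az":0,"jaw":1},{"dx":0,"dy":0,"dz":-0.5,"ax":0,"ay":0,"az":0,"jaw":1},{"dx":0,"dy":0,"dz":-0.8,"ax":0,"ay":0,"az":0,"jaw":1},{"dx":0,"dy":0,"dz":-0.8,"ax":0,"ay":0,"az":0,"jaw":1},{"dx":0,"dy":0,"dz":-0.8,"ax":0,"ay":0,"az":0,"jaw":1},{"dx":0,"dy":0,"dz":-0.5,"ax":0,"ay":0,"az":0,"jaw":1},{"dx":0,"dy":0,"dz":0,"ax":0,"ay":0,"az":0,"jaw":1}]'

```text
clock: 18.5
eef_pos: [0.6666, -0.1833, 0.2389]
eef_rot: [2.134, 2.294, 0.006]
ft_force: [0.6, 0.1, -0.1]
finger_gap: 0.0882
grip_force: 0.0
```

Run:
```python
from h import *
from station import robot
s=robot.get_state();print(s['joint_pos'].round(2))
p=KEY['mem2'];delta(s,[p[0]-.045,p[1],.23],R_of(-SX,[0,0,-1]))
c=robot.camera('wrist');cv2.imwrite('pics/w4.png',c['img'])
B=place(*PAN[:2],.0747,[[0,.075,.015],[0,-.075,.015],[0,0,.037]])+[0,0,.078];print(proj(c,B).round())
```

```text
[-0.3   0.29  1.57  0.    1.27 -0.38]
t 18.5 pos [ 0.6666 -0.1833  0.2389] shift units [ 0.093 -4.724  0.183]
turn units [ 0.0025  0.0057 -1.0016] (<=.095/row)
[[278. 117.]
 [279. 258.]
 [278. 198.]]
```

View pics/w4.png

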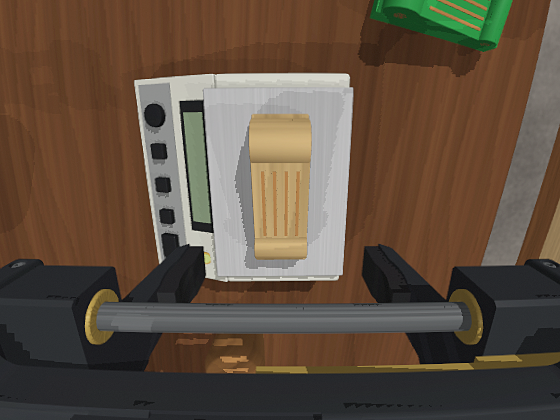

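The corbel lies flat and centred on the pan, from (280,115) to (280,258) as predicted and let go. Next is memory 2.

Request:
carry_out --motion '[{"dx":0,"dy":-0.8,"dz":0,"ax":0,"ay":0,"az":0,"jaw":-1},{"dx":0,"dy":-0.8,"dz":0,"ax":0,"ay":0,"az":0,"jaw":-1},{"dx":0,"dy":-0.8,"dz":0,"ax":0,"ay":0,"az":0,"jaw":-1},{"dx":0.1,"dy":-0.8,"dz":0,"ax":0,"ay":0,"az":0,"jaw":-1},{"dx":0,"dy":-0.8,"dz":0,"ax":0,"ay":0,"az":0,"jaw":-1},{"dx":0,"dy":-0.72,"dz":0,"ax":0,"ay":0,"az":0,"jaw":-1},{"dx":0,"dy":0,"dz":0,"ax":0,"ay":0,"az":0,"jaw":-1}]'

```text
clock: 19.25
eef_pos: [0.4714, -0.1915, 0.2308]
eef_rot: [-2.138, -2.295, 0.003]
ft_force: [0.0, -0.2, 0.0]
finger_gap: 0.0342
grip_force: 0.0
```

Request:
carry_out --motion '[{"dx":0,"dy":0,"dz":0,"ax":0,"ay":0,"az":-0.0835,"jaw":-1},{"dx":0,"dy":0,"dz":0,"ax":0,"ay":0,"az":-0.0835,"jaw":-1},{"dx":0,"dy":0,"dz":0,"ax":0,"ay":0,"az":-0.0835,"jaw":-1},{"dx":0,"dy":0,"dz":0,"ax":0,"ay":0,"az":-0.0835,"jaw":-1},{"dx":0,"dy":0,"dz":0,"ax":0,"ay":0,"az":-0.0835,"jaw":-1},{"dx":0,"dy":0,"dz":0,"ax":0,"ay":0,"az":-0.0835,"jaw":-1},{"dx":0,"dy":0,"dz":0,"ax":0,"ay":0,"az":-0.0835,"jaw":-1},{"dx":0,"dy":0,"dz":0,"ax":0,"ay":0,"az":-0.0835,"jaw":-1},{"dx":0,"dy":0,"dz":0,"ax":0,"ay":0,"az":-0.0835,"jaw":-1},{"dx":0,"dy":0,"dz":0,"ax":0,"ay":0,"az":-0.0835,"jaw":-1},{"dx":0,"dy":0,"dz":0,"ax":0,"ay":0,"az":-0.0835,"jaw":-1},{"dx":0,"dy":0,"dz":0,"ax":0,"ay":0,"az":-0.0835,"jaw":-1}]'

```text
clock: 20.45
eef_pos: [0.4756, -0.1918, 0.2316]
eef_rot: [0.127, -3.137, -0.002]
ft_force: [-0.9, 0.1, 0.0]
finger_gap: 0.0006
grip_force: 0.0
```

Request:
carry_out --motion '[{"dx":0,"dy":0,"dz":0,"ax":0,"ay":-0.074,"az":0,"jaw":-1},{"dx":0,"dy":0,"dz":0,"ax":0,"ay":-0.074,"az":0,"jaw":-1},{"dx":0,"dy":0,"dz":0,"ax":0,"ay":-0.074,"az":0,"jaw":-1},{"dx":0,"dy":0,"dz":0,"ax":0,"ay":0,"az":0,"jaw":-1},{"dx":0,"dy":0,"dz":0,"ax":0,"ay":0,"az":0,"jaw":-1}]'

```text
clock: 20.95
eef_pos: [0.4749, -0.1922, 0.2324]
eef_rot: [-0.103, 2.794, 0.019]
ft_force: [-0.2, 0.1, -0.3]
finger_gap: 0.0005
grip_force: 0.0
```

Run:
```python
from h import *
from station import robot
s=robot.get_state();print(s['finger_gap']);delta(s,KEY['mem2']+.03*NZ,RK)
```

```text
0.0004935226104503353
t 20.95 pos [ 0.4749 -0.1922  0.2324] shift units [ 0.452 -0.118  4.021]
turn units [ 0.0004 -0.0021 -0.0007] (<=.095/row)
```

Request:
carry_out --motion '[{"dx":0.15,"dy":-0.04,"dz":0.5,"ax":0,"ay":0,"az":0,"jaw":-1},{"dx":0.15,"dy":-0.04,"dz":0.5,"ax":0,"ay":0,"az":0,"jaw":-1},{"dx":0.15,"dy":-0.04,"dz":0.6,"ax":0,"ay":0,"az":0,"jaw":-1},{"dx":0,"dy":0,"dz":0.6,"ax":0,"ay":0,"az":0,"jaw":-1},{"dx":0,"dy":0,"dz":0.6,"ax":0,"ay":0,"az":0,"jaw":-1},{"dx":0,"dy":0,"dz":0.6,"ax":0,"ay":0,"az":0,"jaw":-1},{"dx":0,"dy":0,"dz":0.5,"ax":0,"ay":0,"az":0,"jaw":-1},{"dx":0,"dy":0,"dz":0,"ax":0,"ay":0,"az":0,"jaw":-1},{"dx":0,"dy":0,"dz":0,"ax":0,"ay":0,"az":0,"jaw":-1}]'

```text
clock: 21.85
eef_pos: [0.5132, -0.1939, 0.0803]
eef_rot: [-0.107, 2.793, 0.02]
ft_force: [-0.2, -0.1, -0.9]
finger_gap: 0.0003
grip_force: 0.0
```

Run:
```python
from h import *
from station import robot
s=robot.get_state();delta(s,KEY['mem2'],RK)
```

```text
t 21.85 pos [ 0.5132 -0.1939  0.0803] shift units [ 0.056 -0.001  0.873]
turn units [ 0.0009 -0.0012  0.001 ] (<=.095/row)
```

Request:
carry_out --motion '[{"dx":0.06,"dy":0,"dz":0.3,"ax":0,"ay":0,"az":0,"jaw":-1},{"dx":0,"dy":0,"dz":0.3,"ax":0,"ay":0,"az":0,"jaw":-1},{"dx":0,"dy":0,"dz":0.2,"ax":0,"ay":0,"az":0,"jaw":-1},{"dx":0,"dy":0,"dz":0,"ax":0,"ay":0,"az":0,"jaw":-1},{"dx":0,"dy":0,"dz":0.06,"ax":0,"ay":0,"az":0,"jaw":-1},{"dx":0,"dy":0,"dz":0.04,"ax":0,"ay":0,"az":0,"jaw":-1},{"dx":0,"dy":0,"dz":0,"ax":0,"ay":0,"az":0,"jaw":-1}]'

```text
clock: 22.55
eef_pos: [0.5221, -0.1935, 0.046]
eef_rot: [-0.105, 2.791, 0.019]
ft_force: [-2.6, 0.1, 2.2]
finger_gap: 0.0003
grip_force: 1.3
```

Request:
carry_out --motion '[{"dx":0,"dy":0,"dz":0.04,"ax":0,"ay":0,"az":0,"jaw":-1},{"dx":0,"dy":0,"dz":0,"ax":0,"ay":0,"az":0,"jaw":-1}]'

```text
clock: 22.75
eef_pos: [0.5227, -0.1934, 0.0445]
eef_rot: [-0.105, 2.791, 0.018]
ft_force: [-3.0, 0.7, 2.5]
finger_gap: 0.0008
grip_force: 1.9
```

Request:
carry_out --motion '[{"dx":0,"dy":0,"dz":0.025,"ax":0,"ay":0,"az":0,"jaw":-1},{"dx":0,"dy":0,"dz":0,"ax":0,"ay":0,"az":0,"jaw":-1}]'

```text
clock: 22.95
eef_pos: [0.5229, -0.1934, 0.0438]
eef_rot: [-0.106, 2.791, 0.019]
ft_force: [-6.6, 0.2, 7.3]
finger_gap: 0.0001
grip_force: 4.4
```

Request:
carry_out --motion '[{"dx":0,"dy":0,"dz":0.02,"ax":0,"ay":0,"az":0,"jaw":-1},{"dx":0,"dy":0,"dz":0,"ax":0,"ay":0,"az":0,"jaw":-1}]'

```text
clock: 23.15
eef_pos: [0.523, -0.1934, 0.0437]
eef_rot: [-0.106, 2.791, 0.019]
ft_force: [-11.6, 1.1, 15.3]
finger_gap: 0.0005
grip_force: 8.9
```

Fully in (bottomed). Letting up and going to store.

Request:
carry_out --motion '[{"dx":0,"dy":0,"dz":-0.2,"ax":0,"ay":0,"az":0,"jaw":-1},{"dx":0,"dy":0,"dz":-0.5,"ax":0,"ay":0,"az":0,"jaw":-1},{"dx":0,"dy":0,"dz":-0.5,"ax":0,"ay":0,"az":0,"jaw":-1},{"dx":0,"dy":-0.5,"dz":0,"ax":0,"ay":0,"az":0,"jaw":-1},{"dx":0,"dy":-0.5,"dz":0,"ax":0,"ay":0,"az":0,"jaw":-1},{"dx":0,"dy":-0.5,"dz":0,"ax":0,"ay":0,"az":0,"jaw":-1},{"dx":0,"dy":-0.5,"dz":0,"ax":0,"ay":0,"az":0,"jaw":-1},{"dx":0,"dy":0,"dz":0,"ax":0,"ay":0,"az":0,"jaw":-1},{"dx":0,"dy":0,"dz":0,"ax":0,"ay":0,"az":0,"jaw":-1}]'

```text
clock: 24.05
eef_pos: [0.5156, -0.2713, 0.0897]
eef_rot: [-0.097, 2.799, 0.011]
ft_force: [-1.0, 0.4, 0.5]
finger_gap: 0.0003
grip_force: 0.0
```

Run:
```python
from h import *
from station import robot
s=robot.get_state();delta(s,KEY['store'],RK)
```

```text
t 24.05 pos [ 0.5156 -0.2713  0.0897] shift units [ 0.05  -0.062  1.123]
turn units [-0.0035 -0.0054 -0.0026] (<=.095/row)
```

Request:
carry_out --motion '[{"dx":0.05,"dy":-0.06,"dz":0.3,"ax":0,"ay":0,"az":0,"jaw":-1},{"dx":0,"dy":0,"dz":0.4,"ax":0,"ay":0,"az":0,"jaw":-1},{"dx":0,"dy":0,"dz":0.3,"ax":0,"ay":0,"az":0,"jaw":-1},{"dx":0,"dy":0,"dz":0.06,"ax":0,"ay":0,"az":0,"jaw":-1},{"dx":0,"dy":0,"dz":0.06,"ax":0,"ay":0,"az":0,"jaw":-1},{"dx":0,"dy":0,"dz":0.04,"ax":0,"ay":0,"az":0,"jaw":-1},{"dx":0,"dy":0,"dz":0,"ax":0,"ay":0,"az":0,"jaw":-1}]'

```text
clock: 24.75
eef_pos: [0.5314, -0.2699, 0.0472]
eef_rot: [-0.09, 2.808, 0.004]
ft_force: [-1.5, 2.2, 2.0]
finger_gap: -0.0
grip_force: 1.3
```

Request:
carry_out --motion '[{"dx":0,"dy":0,"dz":0.025,"ax":0,"ay":0,"az":0,"jaw":-1},{"dx":0,"dy":0,"dz":0,"ax":0,"ay":0,"az":0,"jaw":-1}]'

```text
clock: 24.95
eef_pos: [0.532, -0.2704, 0.0468]
eef_rot: [-0.09, 2.807, 0.003]
ft_force: [-2.1, 1.8, 2.7]
finger_gap: 0.0004
grip_force: 1.6
```

Request:
carry_out --motion '[{"dx":0,"dy":0,"dz":0.04,"ax":0,"ay":0,"az":0,"jaw":-1},{"dx":0,"dy":0,"dz":0,"ax":0,"ay":0,"az":0,"jaw":-1}]'

```text
clock: 25.15
eef_pos: [0.5326, -0.2704, 0.0453]
eef_rot: [-0.09, 2.807, 0.003]
ft_force: [-3.1, 1.2, 4.2]
finger_gap: 0.0006
grip_force: 2.6
```

Request:
carry_out --motion '[{"dx":0,"dy":0,"dz":0.025,"ax":0,"ay":0,"az":0,"jaw":-1},{"dx":0,"dy":0,"dz":0,"ax":0,"ay":0,"az":0,"jaw":-1}]'

```text
clock: 25.35
eef_pos: [0.5328, -0.2704, 0.0452]
eef_rot: [-0.091, 2.807, 0.003]
ft_force: [-8.9, 3.1, 12.3]
finger_gap: 0.0005
grip_force: 7.2
```

Bottomed. Letting up and retreating.

Request:
carry_out --motion '[{"dx":0,"dy":0,"dz":-0.2,"ax":0,"ay":0,"az":0,"jaw":-1},{"dx":0,"dy":0,"dz":-0.5,"ax":0,"ay":0,"az":0,"jaw":-1},{"dx":0,"dy":0,"dz":-0.7,"ax":0,"ay":0,"az":0,"jaw":-1},{"dx":0,"dy":0,"dz":-0.7,"ax":0,"ay":0,"az":0,"jaw":-1},{"dx":0,"dy":0,"dz":-0.7,"ax":0,"ay":0,"az":0,"jaw":-1},{"dx":0,"dy":0,"dz":-0.5,"ax":0,"ay":0,"az":0,"jaw":-1},{"dx":0,"dy":0,"dz":0,"ax":0,"ay":0,"az":0,"jaw":-1},{"dx":0,"dy":0,"dz":0,"ax":0,"ay":0,"az":0,"jaw":-1}]'

```text
clock: 26.15
eef_pos: [0.49, -0.2721, 0.1689]
eef_rot: [-0.089, 2.806, 0.001]
ft_force: [-1.0, -0.3, 0.0]
finger_gap: 0.0006
grip_force: 0.0
```

Run:
```python
from station import robot
import cv2
cv2.imwrite('pics/s5.png',robot.camera('scene')['img'])
```

```text
(no output)
```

View pics/s5.png

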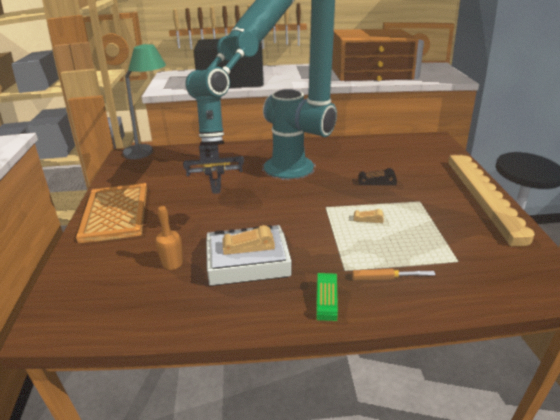

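The corbel rests on the pan at (248,241). The mallet at (168,245), the small corbel at (369,215) and the gouge at (390,273) have not moved, and the arm is clear.

```bash
python3 -c "
from station import robot
print(robot.sign_off())"
```

```text
the job is handed in; nothing more can be done
None
```

The job is handed in, though no verdict came back: I pressed zero on the empty pan, set the larger corbel flat on the middle of the pan and let go, then pressed memory 2 and store fully in, one at a time.

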